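# Set up the flip-screen meter on its lathe stand

### The arm

A 6-joint arm with a two-finger parallel gripper is mounted at the origin on the work surface. World frame = base frame: x ahead of the robot, y to its left, z up, the work surface at z = 0. Lengths are in mm, angles in rad, forces in N, time in s.
With the tool pointing down it reaches from about 325 to 1000 mm from the base axis. Payload 5.1 kg.
Tool frame: the origin (TCP) lies on the centre line of the jaws, within the pads' length; the fingertips stand 25 mm ahead of it and the grasp point (between the pads) lies 6 mm ahead of it; z points along the fingers, y is the line along which they close (so a half turn about z gives the same grasp; the last joint's range is limited). The gripper opens to 85 mm and grips with 20 to 120 N. Pads are 22 mm wide; open, the fingers measure 114 mm over their backs; the gripper's body (76 mm by 85 mm) begins 54 mm behind the grasp point. The pads swing forward as they close: fully open they stand 13 mm farther back than shut.
Start: joints at [-1.407, 0.124, 1.65, -0, 1.367, -0.083], TCP at [158.764, -630.301, 256.322] pointing down, gripper open.
Joint ranges: [-2.61, 2.61], [-1.02, 2.33], [0.03, 2.71], [-1.35, 4.49], [0.32, 2.68], [-2.91, 2.91]. Speed limits (rad/s): [2.57, 2.57, 3.14, 3.14, 3.14, 3.14].

### API

Orientations are given as a rotation vector (axis times angle).
In Python, from workcell import manip gives the robot as it stands. The module is installed in compiled form; this text tells all that it offers.
- The arm moves only by the tool arm_command, never from a script. Its argument "targets" is a list that holds one entry, the list of rows, each a list of 5 numbers: the opening, from -1 (shut) to 1 (fully open), then the shift along the tool's x, y, z in m, then the turn about the tool's z in degrees. A call has 1 to 8 rows; each row is the pose to reach, as a shift and turn from the pose commanded when the call began, along the tool's axes at that moment; what a row does not reach only later rows make up. A row lasts 1/10 s, in which the tool goes at most 50 mm and 8.59 degrees, less where a joint would pass 70% of its speed; a pose out of reach is approached as far as the arm can. A call with a gripper value outside its range is refused whole. The fingers move at their own pace and stop on an object; "force" is the grip in N (left out, the last holds). Time passes only in rows, so rows that repeat a pose let the fingers close. It gives the time, the measured TCP pose, the force, the opening and the grip force at its end, in the units of the state.
- manip.get_obs(): the state, without advancing time (a new reading comes with each control period).
- manip.camera(name): name is "scene" or "side" or "wrist"; returns (picture, depth): 420x560x3 uint8, blue, green, red; 420x560 float32, mm along the optical axis (not along the pixel's ray), 0 where there is no reading.
- manip.calibration(name): a dict with "intrinsics" (3x3 intrinsics, pixels), "R" (3x3) and "t" (3): a world point X has camera coordinates R X + t. Camera axes: x right, y down, z forward; pixel columns grow to the right and rows downward; lengths in mm; the calibration is good to about 2 mm. A picture is of the moment at which its call begins: read the wrist's pose just before it. calibration takes no time and is no camera call; for the wrist camera it gives the pose at the moment of the call.
- manip.finish_job(): hands the job in; it is judged then, once.
The state is a dict: "clock": time; "joints": joint angles; "qvel": joint speeds; "joint_efforts": joint torques, N m; "tcp_pos": TCP position; "eef_rot": TCP orientation; "force": force on the tool from outside, world axes, zero at the start; "ft_torque": the same for the moment, N m; "opening": finger opening in mm; "grip_force": force on a finger pad.
Only numpy, scipy, OpenCV 4.12 (cv2) and the standard library are available. Lean on these libraries where they do the work, as an engineer would, in place of code of your own. Each camera call takes 0.05 s, during which the arm holds its last target. There are 200 camera calls.

### The job

Carry the folded meter to the middle of the stand's rubber pad and set it down there, not dropped, squared up with the stand, its hinged end at the ledge, and let go of it with its screen still shut. Then take it again by the screen's overhanging lip and raise the stiff screen to 60 degrees from shut, so that it stays there by itself with the meter still flat and square on the pad. Leave the bowl, the can, the gouge and the wooden disc where they are.

Things in the scene. Friction and masses are not known exactly. Their poses are not given: they have to be found in the camera images.
- meter: Loose clamshell meter, 0.5 to 0.9 kg: grey plastic case 150 long (x) x 64 wide (y) x 30 high (z), with a black screen lid hinged on top of its +x end. Origin: centre of the case's underside; +x points to its hinged end, +y across, +z up. The case's 64 mm sides are clear of the lid and can be gripped from above; whole height shut 40 mm. The hinge is stiff, but the case is not fastened down.
- meter_hinge (a point): A point on the screen's hinge axis, at x = +68, y = 0, z = +34 mm in the meter's frame; the axis runs along the meter's y.
- screen (a joint): Angle of the screen lid from shut: 0 shut (lying on the case), positive raised, about 1.05 = 60 degrees, stop at 2.1. Friction in the hinge (about 0.2 N m) keeps it where it is left. The lid is 160 long x 54 wide x 8 thick.
- screen_lip (a point): Middle of the lower edge of the lid's free end, 160 mm from the hinge axis. Shut, it overhangs the front (-x) face of the case by 17 mm, its underside 32 mm above the case's underside, so that a fingertip can go under it. Its x axis lies along the lid towards the hinge, z out of the lid's back.
- stand: Fixed mustard steel plinth 190 long (x) x 110 wide (y), with a black rubber pad on top, 30 mm above the bench, and a ledge 8 mm thick and 6 mm higher than the pad along its far (+x) edge. Origin: centre of its underside on the bench; +x points to the ledge.
- pad (a point): Centre of the rubber pad's upper face, 30 mm above the bench (pad 180 x 104 mm); axes as the stand's.
- bowl: Bystander: turned wooden bowl, 130 mm across, 55 high; origin under its centre.
- polish: Bystander: steel can, 64 mm across, 90 high; origin under its centre.
- gouge: Bystander: turning gouge with a thick wooden handle, 280 long, lying on the bench along its x; origin under its middle.
- blank: Bystander: wooden disc 68 mm across, 30 high; origin under its centre.
Things that resemble listed ones, but are neither listed nor needed, are in the scene too. What is shaped like the meter but blue is not meant. Of the things that look like the stand, take the one that is farthest to the robot's left at the start.

How it is judged (in metres and radians):
On the way:
1. the meter stands flat, square and let go on the middle of the pad, hinged end at the ledge, its screen still shut (under 12 degrees) (x of meter in the frame of pad between -0.02 and 0.02 m and y of meter in the frame of pad between -0.02 and 0.02 m and z of meter in the frame of pad between -0.005 and 0.006 m and x of meter_hinge in the frame of pad above 0.03 m and angle between the x axis of meter and the x axis of pad, either way round below 0.2 rad and angle between meter's own z axis and vertical below 0.06 rad and contact force between the fingers and meter below 0.05 N and linear speed of meter below 0.02 m/s and velocity of joint screen between -0.05 and 0.05 rad/s and value of joint screen below 0.21 rad), for 0.3 s.
At the end, for the whole second after the job is handed in: The screen stands still by itself at 60 degrees from shut (within 7 degrees); the meter is let go and at rest flat on the rubber pad, within 20 mm of the pad's centre along and across, turned under 11 degrees from the stand, its hinged end at the ledge (x of meter in the frame of pad between -0.02 and 0.02 m and y of meter in the frame of pad between -0.02 and 0.02 m and z of meter in the frame of pad between -0.005 and 0.006 m and x of meter_hinge in the frame of pad above 0.03 m and angle between the x axis of meter and the x axis of pad, either way round below 0.2 rad and angle between meter's own z axis and vertical below 0.06 rad and contact force between the fingers and meter below 0.05 N and linear speed of meter below 0.02 m/s and velocity of joint screen between -0.05 and 0.05 rad/s and value of joint screen between 0.925 and 1.17 rad); the robot touches nothing.
It fails at once if a bystander (bowl, can, gouge, disc) is moved by more than 25 mm (distance of any of bowl, polish, gouge, blank from where it was at the start of the episode above 0.025 m).
It fails at once if the meter is dropped: it moves faster than 0.45 m/s while no finger touches it (contact force between the fingers and meter below 0.05 N and linear speed of meter above 0.45 m/s).
It fails at once if the meter is tipped over by more than 50 degrees (angle between meter's own z axis and vertical above 0.87 rad).
It also fails if it takes over 61 s, if anything falls off the work surface, if the arm or the gripper's body presses on something with over 40 N, if the wrist force passes 120 N, or if a joint passes its speed limit or range.

## Working session

There is one attempt and no reset: what is moved stays moved. The work goes in short steps, Python scripts to look and compute and a tool call to move; the robot and the scene stay as the last step left them, time stands still between calls to the robot, and variables do not carry over. Pictures are saved under pics/ and viewed, at most 10 in all, crops included, and the job is handed in when it is done.

Besides the shell and the picture viewer there is one more tool, called after "Request:" in YAML: its name, and indented under it one key for each argument. arm_command: Moves the arm, as the interface text tells. Its arguments: {"type":"object","properties":{"targets":{"type":"array","items":{"type":"array","items":{"type":"array","items":{"type":"number"}}}},"force":{"type":"number"}},"required":["targets"]}

```bash
mkdir -p pics; cat > h.py <<'E'
import numpy as np, cv2
from workcell import manip
from scipy.spatial.transform import Rotation as Ro
def grab(name):
    c=manip.calibration(name); im,d=manip.camera(name)
    np.savez(name+'.npz',im=im,d=d,K=c['intrinsics'],R=c['R'],t=c['t']); return im,d
def load(name): return np.load(name+'.npz')
def pts(z):
    d=z['d'];v,u=np.mgrid[:d.shape[0],:d.shape[1]]
    P=np.stack([u,v,np.ones_like(u)],-1)@np.linalg.inv(z['K']).T*d[...,None]
    P=(P-z['t'])@z['R']; P[d==0]=np.nan; return P
E
python3 - <<'E'
from h import *
for n in('scene','side'):
    im,d=grab(n); cv2.imwrite(f'pics/{n}0.png',im)
    z=load(n);print(n,-z['R'].T@z['t'])
o=manip.get_obs();print(o)
E
```

```text
scene [1261.99595042 -411.02398324  982.87699603]
side [386.61072997 854.24090647 546.99173992]
{'clock': 0.1, 'joints': array([-1.40658985e+00,  1.24433589e-01,  1.65154237e+00,  6.80725704e-06,
        1.36747709e+00, -8.25935737e-02]), 'qvel': array([-0.00010468, -0.00060396, -0.0020997 ,  0.00194271, -0.00167126,
        0.00163316]), 'joint_efforts': array([ 8.63702953e-04, -4.24931109e+01, -3.66653860e+01, -5.06476567e-05,
        4.04287741e-03, -1.57667790e-05]), 'tcp_pos': array([ 158.69180674, -629.8144716 ,  255.17705066]), 'eef_rot': array([-3.11585887e+00, -3.86458486e-01,  1.08689409e-04]), 'force': array([-1.03026964,  0.34647687, -0.20756298]), 'ft_torque': array([-0.00580309,  0.07937077,  0.0526906 ]), 'grip_force': 0.0, 'opening': 85.36292932912458}
```

View pics/scene0.png

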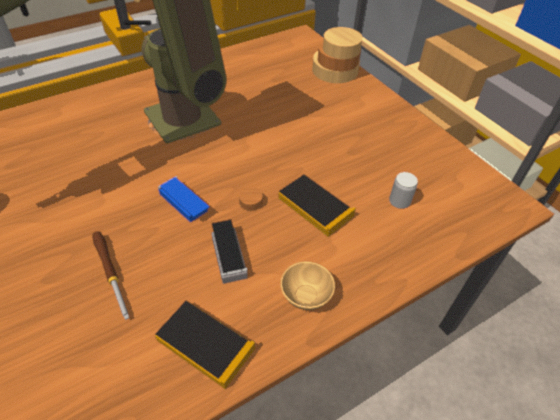

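View pics/side0.png

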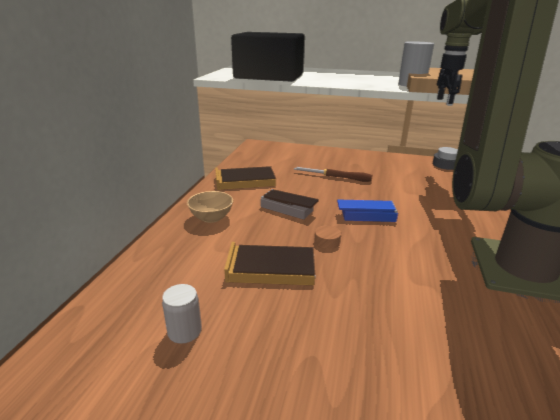

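Scene picture: there are two stands, at (316,203) and (205,341). The first looks farther to the robot's left (+y is image right). The grey/black meter is at (229,250) and the blue decoy at (184,199). The disc is at (251,199), the bowl at (308,286), the can at (403,190) and the gouge at (111,275). I'll measure these and confirm with an enlarged crop.

```bash
python3 - <<'E'
from h import *
for n,boxes in (('scene',dict(meter=(200,210,260,290),A=(270,165,365,240),B=(145,295,265,390),disc=(232,182,270,215),bowl=(272,255,345,312),can=(385,165,425,212),blue=(150,172,215,222),gouge=(85,225,140,325))),('side',dict(meter=(255,185,325,220),A=(220,240,322,290)))):
    z=load(n);P=pts(z)
    for k,(a,b,c,d) in boxes.items():
        Q=P[b:d,a:c].reshape(-1,3);Q=Q[np.isfinite(Q).all(1)&(Q[:,2]>8)]
        lo,hi=dict(meter=(33,48),A=(24,33.5),B=(24,33.5)).get(k,(8,200))
        T=Q[(Q[:,2]>lo)&(Q[:,2]<hi)]
        if len(T)<5: print(n,k,len(T));continue
        r=cv2.minAreaRect(T[:,:2].astype(np.float32))
        print(n,k,len(T),'c',np.round(r[0]),'size',np.round(r[1]),'ang',round(r[2],1),'box',cv2.boxPoints(r).round().tolist(),'z',np.percentile(T[:,2],[5,50,95]).round(1))
        if k in'AB':
            L=Q[(Q[:,2]>34)];print('  ledge',len(L),np.median(L,0).round(1))
im=load('scene')['im']
a=cv2.resize(im[205:290,190:300],None,fx=5,fy=5,interpolation=2);b=cv2.resize(im[165:240,265:365],(550,412),interpolation=2)
c=cv2.resize(im[205:290,195:265],(370,450),interpolation=2);d=cv2.resize(im[165:240,270:360],(430,358))
o=np.zeros((450,800,3),np.uint8);o[:,:370]=c;o[:358,370:]=d;cv2.imwrite('pics/crop1.png',o)
E
```

```text
scene meter 1000 c [ 571. -127.] size [ 73. 232.] ang 78.9 box [[451.0, -141.0], [678.0, -186.0], [692.0, -114.0], [465.0, -69.0]] z [35.4 44.  47.5]
scene A 1533 c [578. 161.] size [203. 111.] ang 12.0 box [[467.0, 194.0], [490.0, 86.0], [689.0, 128.0], [665.0, 237.0]] z [26.6 31.3 33.2]
  ledge 392 [598.6 162.8  35.1]
scene B 3458 c [ 797. -293.] size [201. 111.] ang 24.9 box [[682.0, -285.0], [729.0, -386.0], [911.0, -301.0], [864.0, -200.0]] z [27.  31.1 33.2]
  ledge 494 [ 848.7 -277.7   35.2]
scene disc 450 c [468.   7.] size [ 71. 115.] ang 24.9 box [[412.0, 44.0], [460.0, -60.0], [524.0, -30.0], [476.0, 74.0]] z [11.1 31.2 35. ]
scene bowl 1811 c [807. -23.] size [128. 128.] ang 12.3 box [[731.0, 26.0], [758.0, -100.0], [883.0, -72.0], [855.0, 53.0]] z [ 9.3 30.  57.2]
scene can 740 c [684. 393.] size [68. 72.] ang 34.1 box [[636.0, 404.0], [677.0, 344.0], [733.0, 382.0], [692.0, 442.0]] z [13.4 73.6 94. ]
scene blue 1132 c [ 352. -141.] size [214. 107.] ang 12.7 box [[236.0, -112.0], [260.0, -216.0], [468.0, -169.0], [445.0, -65.0]] z [13.7 41.  45. ]
scene gouge 775 c [ 514. -402.] size [110. 278.] ang 73.7 box [[365.0, -416.0], [632.0, -494.0], [663.0, -389.0], [396.0, -311.0]] z [18.6 26.5 32.6]
side meter 526 c [ 603. -130.] size [ 60. 164.] ang 75.5 box [[516.0, -139.0], [675.0, -180.0], [690.0, -122.0], [531.0, -81.0]] z [37.2 42.9 47. ]
side A 2461 c [578. 163.] size [197. 110.] ang 12.5 box [[470.0, 196.0], [494.0, 88.0], [686.0, 131.0], [662.0, 239.0]] z [25.6 29.8 31.4]
  ledge 101 [670.1 187.6  35.9]
```

View pics/crop1.png

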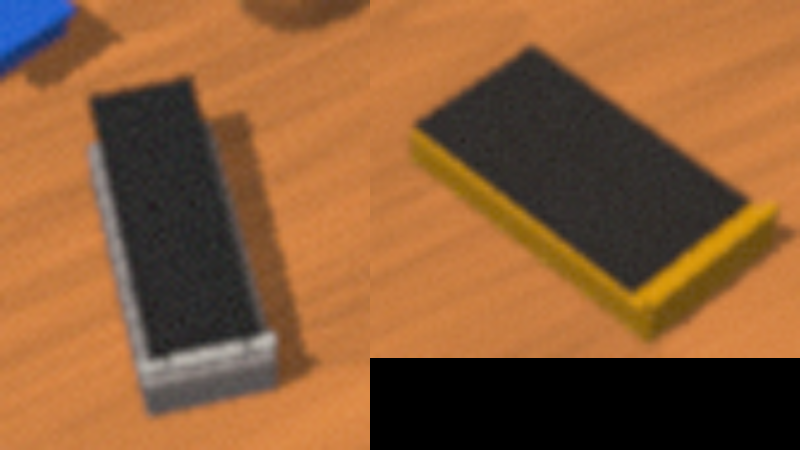

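The crop confirms both. The grey meter's hinge band is at its near end (crop (210,355)) and its lip at the far end, so meter +x runs about world +x at −14.5°. Stand A at y≈163 is farther left than B at y≈−293, and its ledge is at the +x end, so its heading is about +12.3°. Next I'll move above the meter.

Request:
arm_command:
  targets:
    - [[1,0.04,-0.027,0,0],[1,0.08,-0.055,0,0],[1,0.12,-0.082,0,0],[1,0.16,-0.11,0,0],[1,0.2,-0.137,0,4],[1,0.24,-0.165,0,8],[1,0.275,-0.19,0,12],[1,0.275,-0.19,0,14]]
  force: 45

```text
clock: 0.9
tcp_pos: [381.4, -375.1, 255.9]
eef_rot: [-3.14, -0.01, -0.001]
force: [0.3, 0.2, -0.1]
opening: 85.5
grip_force: 0.0
```

```bash
python3 - <<'E'
from h import *
o=manip.get_obs();R=Ro.from_rotvec(o['eef_rot']).as_matrix();print(o['clock'],o['tcp_pos'],np.degrees(np.arctan2(R[1,0],R[0,0])),R[:,2])
g=np.array([608,-128,255])
print(R.T@(g-o['tcp_pos']))
# pixel-based meter pose from scene picture
z=load('scene');C=-z['R'].T@z['t']
def bp(u,v,h):
    r=z['R'].T@np.linalg.inv(z['K'])@[u,v,1];return (C+r*(h-C[2])/r[2]).round(1)
for u,v,h in((212.4,223.3,40),(231.3,219.8,40),(247,268.9,36),(222.8,275,36),(223.8,283.1,0),(247,277.3,0)):print(bp(u,v,h))
E
```

```text
0.9 [ 381.41987266 -375.08303135  255.87466   ] 0.3558869538375311 [ 4.89925333e-04  1.65628629e-03 -9.99998508e-01]
[ 228.11001186 -245.66892404    1.39490627]
[ 512.7 -130.6   40. ]
[527.4 -81.3  40. ]
[ 685.8 -120.9   36. ]
[ 671.3 -180.8   36. ]
[ 671.7 -180.9    0. ]
[ 686.3 -122.4    0. ]
```

Request:
arm_command:
  targets:
    - [[1,0.032,-0.034,0,3],[1,0.064,-0.068,0,6],[1,0.097,-0.103,0,9],[1,0.13,-0.138,0,12],[1,0.162,-0.172,0,14],[1,0.195,-0.207,0,15],[1,0.227,-0.242,0,15],[1,0.227,-0.242,0,15]]

```text
clock: 1.7
tcp_pos: [607.7, -132.1, 255.5]
eef_rot: [-3.115, 0.397, 0.001]
force: [-0.5, -0.2, -0.6]
opening: 85.5
grip_force: 0.0
```

```bash
python3 - <<'E'
from h import *
o=manip.get_obs();R=Ro.from_rotvec(o['eef_rot']).as_matrix();print(o['clock'],o['tcp_pos'],np.degrees(np.arctan2(R[1,0],R[0,0])))
im,d=grab('wrist');cv2.imwrite('pics/w1.png',im);z=load('wrist');print(-z['R'].T@z['t'])
P=pts(z);Q=P.reshape(-1,3);Q=Q[np.isfinite(Q).all(1)]
Q=Q[(abs(Q[:,0]-605)<120)&(abs(Q[:,1]+130)<80)]
for lo,hi in((33,50),(15,50)):
    T=Q[(Q[:,2]>lo)&(Q[:,2]<hi)];r=cv2.minAreaRect(T[:,:2].astype(np.float32));print(lo,len(T),r,np.median(T[:,2]))
E
```

```text
1.7 [ 607.7323407  -132.12467617  255.46108491] -14.536759852036406
[ 670.86631736 -149.09945067  372.38833356]
33 10018 ((602.208251953125, -132.97776794433594), (63.421810150146484, 164.12692260742188), 73.94834899902344) 42.67900808347158
15 11271 ((603.201416015625, -133.89913940429688), (63.486244201660156, 166.83372497558594), 74.39857482910156) 42.20848073327505
```

View pics/w1.png

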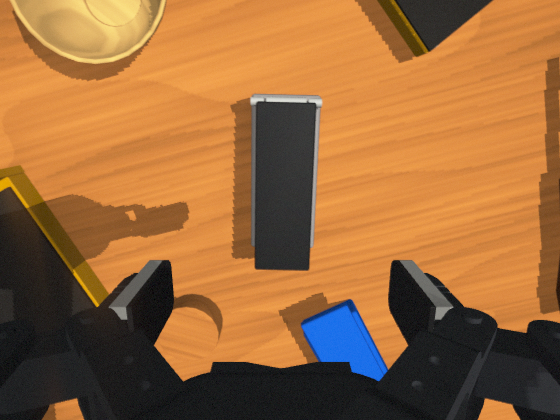

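The wrist picture shows the meter's lip edge at (255,268)–(309,270) and its hinge end at (251,96)–(322,97), lying clear between the jaws. I'll turn these pixels into a pose.

```bash
python3 - <<'E'
from h import *
z=load('wrist');C=-z['R'].T@z['t']
def bp(u,v,h):
    r=z['R'].T@np.linalg.inv(z['K'])@[u,v,1];return C+r*(h-C[2])/r[2]
l=(bp(255,269,40)+bp(309,270,40))/2; h=(bp(251,95.5,39)+bp(322,97,39))/2
a=h-l;th=np.arctan2(a[1],a[0]);print(l,h,np.hypot(*a[:2]),np.degrees(th))
for L in(92,):c=l[:2]+92*np.array([np.cos(th),np.sin(th)]);print('case centre',c)
o=manip.get_obs();R=Ro.from_rotvec(o['eef_rot']).as_matrix()
print(R.T@(np.r_[c,28]-o['tcp_pos']))
for n in('scene','side'):   # stand A by top pixels trimmed
    P=pts(load(n)).reshape(-1,3);P=P[np.isfinite(P).all(1)&(abs(P[:,0]-578)<130)&(abs(P[:,1]-162)<100)&(P[:,2]>22)&(P[:,2]<45)]
    r=cv2.minAreaRect(P[:,:2].astype(np.float32));print(n,r)
E
```

```text
[ 520.90395393 -111.19478343   40.        ] [ 680.85992777 -156.60344536   39.        ] 166.27645697553484 -15.84830325782873
case centre [ 609.40685964 -136.31918753]
[  3.8526625    1.51210104 227.37678688]
scene ((577.455810546875, 161.50918579101562), (202.78053283691406, 112.0091552734375), 12.650003433227539)
side ((578.5872192382812, 163.67617797851562), (198.20103454589844, 110.75364685058594), 12.537382125854492)
```

Request:
arm_command:
  targets:
    - [[1,0.004,0.001,0.04,1.3],[1,0.004,0.001,0.085,1.3],[1,0.004,0.001,0.13,1.3],[1,0.004,0.001,0.165,1.3],[1,0.004,0.001,0.195,1.3],[1,0.004,0.001,0.215,1.3],[1,0.004,0.001,0.227,1.3],[1,0.004,0.001,0.227,1.3]]

```text
clock: 2.55
tcp_pos: [607.1, -138.6, 27.2]
eef_rot: [-3.11, 0.443, 0.007]
force: [0.0, 0.1, -0.7]
opening: 85.5
grip_force: 0.0
```

Request:
arm_command:
  targets:
    - [[0.4,0,0,0,0],[0.2,0,0,0,0],[0,0,0,0,0],[-0.2,0,0,0,0],[-0.2,0,0,0,0],[-0.2,0,0,0,0]]
  force: 50

```text
clock: 3.15
tcp_pos: [611.0, -137.8, 32.3]
eef_rot: [-3.109, 0.443, -0.007]
force: [-0.1, 5.2, 7.6]
opening: 62.6
grip_force: 61.3
```

Request:
arm_command:
  targets:
    - [[-0.2,0,0,-0.005,0],[-0.2,0,0,-0.015,0],[-0.2,0,0,-0.035,0],[-0.2,0,0,-0.06,0],[-0.2,0,0,-0.085,0],[-0.2,0,0,-0.1,0],[-0.2,0,0,-0.1,0],[-0.2,0,0,-0.1,0]]

```text
clock: 3.95
tcp_pos: [608.3, -138.3, 128.4]
eef_rot: [-3.11, 0.442, 0.002]
force: [0.5, -0.6, -8.7]
opening: 62.9
grip_force: 59.6
```

```bash
python3 - <<'E'
from h import *
o=manip.get_obs();R=Ro.from_rotvec(o['eef_rot']).as_matrix();print(o['clock'],o['tcp_pos'],np.degrees(np.arctan2(R[1,0],R[0,0])),o['opening'],o['grip_force'],o['force'])
im,d=grab('side');im2,_=grab('wrist')
cv2.imwrite('pics/s2.png',np.hstack([cv2.resize(im[100:310,200:420],(400,382)),cv2.resize(im2,(400,300)).__class__((0,)) if 0 else cv2.copyMakeBorder(cv2.resize(im2,(400,300)),0,82,0,0,0)]))
g=np.array([578,163,130]);print('to stand',R.T@(g-o['tcp_pos']))
E
```

```text
3.95 [ 608.28860084 -138.27983906  128.37692388] -16.16693882977318 62.94741199205828 59.64435517787933 [ 0.48883786 -0.63747423 -8.74870226]
to stand [-112.98051182 -280.93184358   -1.50942258]
```

View pics/s2.png

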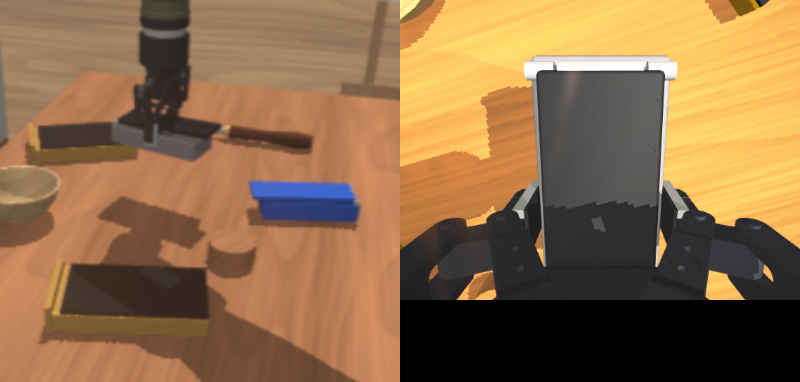

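The meter is held level and aligned with the tool. The right half shows its hinge bar at (600,68) centred between the fingers. I'll carry it towards the stand.

```bash
python3 - <<'E'
from h import *
o=manip.get_obs();R=Ro.from_rotvec(o['eef_rot']).as_matrix()
z=load('wrist');P=pts(z);Q=(P-o['tcp_pos'])@R
for u,v in((281,80),(281,86),(281,92),(281,100),(281,115),(281,150),(281,190),(281,230)):print(u,v,Q[v,u].round(1))
m=np.isfinite(Q).all(-1)&(Q[...,2]<40)&(Q[...,0]>15);T=Q[m];T=T[abs(T[:,1])<50];print(np.percentile(T[:,0],[95,99,100]))
for a in(30,50,70):
    s=T[abs(T[:,0]-a)<5];print(a,np.percentile(s[:,1],[1,99]))
E
```

```text
281 80 [74.7  0.6  3.3]
281 86 [72.6  0.6 -2.4]
281 92 [70.7  0.6 -5.1]
281 100 [68.4  0.6 -6.6]
281 115 [64.1  0.6 -6.7]
281 150 [53.8  0.6 -7.5]
281 190 [41.9  0.6 -9.7]
281 230 [ 29.1   0.6 -10. ]
[71.36592115 74.78542558 75.99459752]
30 [-30.29319679  31.18351853]
50 [-30.26885649  31.13762986]
70 [-30.82865578  31.65069993]
```

Request:
arm_command:
  targets:
    - [[-0.2,-0.01,-0.025,0,-3],[-0.2,-0.02,-0.05,0,-6],[-0.2,-0.031,-0.077,0,-9],[-0.2,-0.042,-0.105,0,-12],[-0.2,-0.054,-0.135,0,-15],[-0.2,-0.066,-0.165,0,-18],[-0.2,-0.078,-0.195,0,-21],[-0.2,-0.088,-0.22,0,-24]]

```text
clock: 4.85
tcp_pos: [584.2, 99.0, 127.3]
eef_rot: [-3.134, -0.219, 0.005]
force: [0.3, -0.7, -7.7]
opening: 62.7
grip_force: 59.7
```

Request:
arm_command:
  targets:
    - [[-0.2,0,-0.02,0,-2],[-0.2,0.001,-0.04,0.005,-4],[-0.2,0.002,-0.056,0.015,-4.8],[-0.2,0.002,-0.066,0.025,-4.8],[-0.2,0.002,-0.066,0.035,-4.8],[-0.2,0.002,-0.066,0.04,-4.8],[-0.2,0.002,-0.066,0.04,-4.8],[-0.2,0.002,-0.066,0.04,-4.8]]

```text
clock: 5.65
tcp_pos: [579.0, 162.4, 89.3]
eef_rot: [3.122, 0.344, -0.0]
force: [0.3, 0.6, -8.2]
opening: 62.6
grip_force: 59.6
```

```bash
python3 - <<'E'
from h import *
o=manip.get_obs();R=Ro.from_rotvec(o['eef_rot']).as_matrix();print(o['clock'],o['tcp_pos'],np.degrees(np.arctan2(R[1,0],R[0,0])),o['force'])
print(R.T@(np.r_[578,163,60]-o['tcp_pos']))
im,d=grab('side');im2,_=grab('wrist')
cv2.imwrite('pics/s3.png',np.hstack([cv2.resize(im[190:310,200:340],(400,343)),cv2.resize(im2,(400,343))]))
for n in('wrist',):
    P=pts(load(n)).reshape(-1,3);P=P[np.isfinite(P).all(1)&(P[:,2]>22)&(P[:,2]<40)];Q=(P-o['tcp_pos'])@R
    Q=Q[(abs(Q[:,1])<75)&(Q[:,0]>20)&(Q[:,0]<120)]
    print(np.percentile(Q[:,0],[1,99]))
    for a in(82,90): 
        s=Q[abs(Q[:,0]-a)<4]; print(a,len(s),np.percentile(s[:,1],[1,50,99]) if len(s) else '')
E
```

```text
5.65 [578.99183791 162.37229681  89.27274677] 12.573467309429823 [ 0.29770974  0.62550701 -8.17944475]
[-0.83064844 -0.83475026 29.27259251]
[22.61363416 97.2602852 ]
82 2951 [-52.37665171   0.0783635   54.95486872]
90 5375 [-52.55895012   1.41622299  54.83339993]
```

View pics/s3.png

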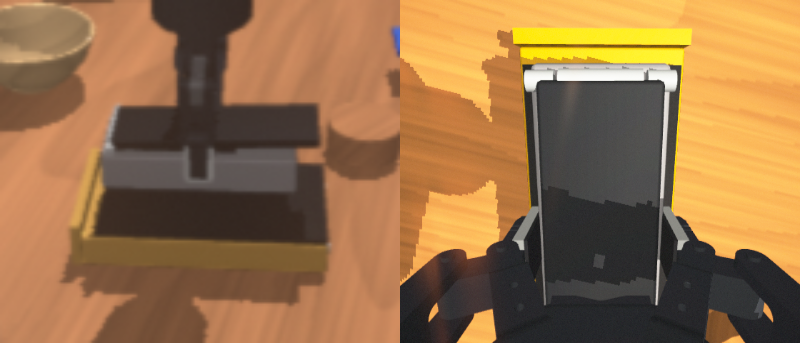

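The side view shows the meter level above stand A's pad, hinge end at the ledge. The wrist view shows it centred between the stand's edges (525..685) with the ledge at (600,38) beyond the hinge. Now I'll lower it slowly.

Request:
arm_command:
  targets:
    - [[-0.2,0,0,0.006,0],[-0.2,0,0,0.012,0],[-0.2,0,0,0.017,0],[-0.2,0,0,0.02,0],[-0.2,0,0,0.022,0],[-0.2,0,0,0.022,0],[-0.2,0,0,0.022,0]]

```text
clock: 6.45
tcp_pos: [578.8, 163.2, 67.4]
eef_rot: [3.122, 0.346, 0.0]
force: [-0.6, -0.4, -7.8]
opening: 63.1
grip_force: 59.7
```

Request:
arm_command:
  targets:
    - [[-0.2,0,0,0.001,0],[-0.2,0,0,0.002,0],[-0.2,0,0,0.003,0],[-0.2,0,0,0.004,0],[-0.2,0,0,0.004,0]]

```text
clock: 6.95
tcp_pos: [578.5, 163.1, 63.1]
eef_rot: [3.122, 0.346, -0.001]
force: [0.7, 0.4, -8.6]
opening: 63.0
grip_force: 59.7
```

Request:
arm_command:
  targets:
    - [[-0.2,0,0,0.001,0],[-0.2,0,0,0.002,0],[-0.2,0,0,0.002,0]]

```text
clock: 7.25
tcp_pos: [578.8, 163.2, 62.4]
eef_rot: [-3.122, -0.346, 0.0]
force: [-5.4, -1.8, 0.1]
opening: 62.9
grip_force: 60.7
```

Request:
arm_command:
  targets:
    - [[-0.2,0,0,0.001,0],[-0.2,0,0,0.002,0],[-0.2,0,0,0.002,0]]

```text
clock: 7.55
tcp_pos: [578.9, 163.2, 62.3]
eef_rot: [-3.122, -0.346, 0.002]
force: [-11.1, -3.2, 11.5]
opening: 62.8
grip_force: 61.9
```

Contact made. Ease off and release gently.

Request:
arm_command:
  targets:
    - [[-0.2,0,0,-0.002,0],[0.5,0,0,-0.002,0],[0.8,0,0,-0.002,0],[1,0,0,-0.002,0],[1,0,0,-0.002,0],[1,0,0,-0.002,0],[1,0,0,-0.002,0]]

```text
clock: 8.25
tcp_pos: [578.9, 163.2, 61.4]
eef_rot: [-3.122, -0.346, -0.001]
force: [0.1, -0.8, -1.1]
opening: 85.4
grip_force: 0.0
```

Request:
arm_command:
  targets:
    - [[1,0,0,-0.01,0],[1,0,0,-0.04,0],[1,0,0,-0.08,0],[1,0,0,-0.12,0],[1,0,0,-0.16,0],[1,0,0,-0.19,0],[1,0,0,-0.19,0]]

```text
clock: 8.95
tcp_pos: [581.4, 163.7, 259.1]
eef_rot: [-3.122, -0.346, -0.019]
force: [0.3, 1.2, -0.0]
opening: 85.6
grip_force: 0.0
```

```bash
python3 - <<'E'
from h import *
o=manip.get_obs();R=Ro.from_rotvec(o['eef_rot']).as_matrix();print(o['clock'],o['tcp_pos'],np.degrees(np.arctan2(R[1,0],R[0,0])),o['joints'],o['force'])
im,d=grab('side');im2,_=grab('wrist')
cv2.imwrite('pics/s4.png',np.hstack([cv2.resize(im[190:310,200:340],(350,300)),cv2.resize(im2,(400,300))]))
P=pts(load('wrist')).reshape(-1,3);P=P[np.isfinite(P).all(1)];Q=(P-o['tcp_pos'])@R;Q[:,2]=P[:,2]
Q=Q[(abs(Q[:,0])<130)&(abs(Q[:,1])<80)]
for lo,hi in((56,90),(24,40)):
    T=Q[(Q[:,2]>lo)&(Q[:,2]<hi)];print(lo,len(T),cv2.minAreaRect(T[:,:2].astype(np.float32)),np.percentile(T[:,2],[2,50,98]))
    T=T[T[:,2]>66] if lo>50 else T
    print(np.linalg.lstsq(np.c_[T[:,:2],np.ones(len(T))],T[:,2],rcond=None)[0])
E
```

```text
8.95 [581.43421699 163.68055468 259.1329211 ] 12.646158407370617 [ 1.85567547e-01  1.52285750e-02  1.75991479e+00 -2.74455480e-05
  1.35438074e+00  1.53565522e+00] [ 0.26060346  1.15520361 -0.02387086]
56 13256 ((-12.684989929199219, 0.2430438995361328), (64.01444244384766, 165.640869140625), 89.9871597290039) [57.96499731 72.10599368 76.70451056]
[-4.75948218e-02  1.31946027e-04  7.21824690e+01]
24 9898 ((-7.108245849609375, 1.3224143981933594), (198.43991088867188, 109.89328002929688), 0.39297300577163696) [24.38351021 29.31079815 36.13542599]
[7.45640986e-03 5.27379823e-04 2.92392616e+01]
```

View pics/s4.png

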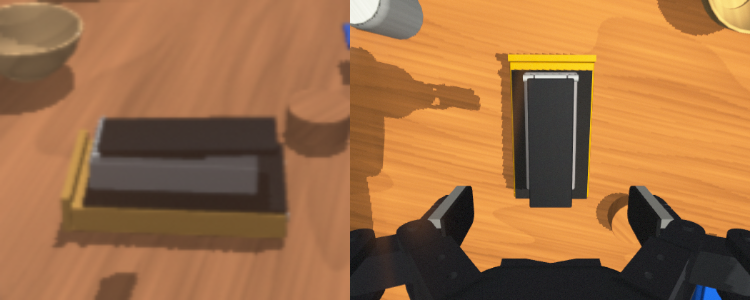

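Side view: the meter is flat on the pad with its hinge end at the ledge. Wrist view: it is centred and square, hinge at (551,76) and lip at (550,207). The lid slopes slightly, so I'll check whether the case itself is level.

```bash
python3 - <<'E'
from h import *
o=manip.get_obs();R=Ro.from_rotvec(o['eef_rot']).as_matrix();print(o['tcp_pos'])
grab('wrist');grab('scene')
for n in('wrist','scene'):
    P=pts(load(n)).reshape(-1,3);P=P[np.isfinite(P).all(1)]
    th=np.radians(12.6);M=np.array([[np.cos(th),np.sin(th)],[-np.sin(th),np.cos(th)]])
    Q=np.c_[(P[:,:2]-[578,163])@M.T,P[:,2]]
    for nm,m in dict(lid=(abs(Q[:,1]-1)<24)&(Q[:,2]>64)&(abs(Q[:,0])<62),rim=(abs(abs(Q[:,1]-1)-29.7)<1.3)&(abs(Q[:,2]-60)<9)&(abs(Q[:,0])<60),pad=(abs(Q[:,1])>38)&(abs(Q[:,1])<48)&(abs(Q[:,0])<75)&(abs(Q[:,2]-30)<6)).items():
        T=Q[m]
        if len(T)>20:
            print(n,nm,len(T))
            for a in range(-60,60,30):
                s=T[(T[:,0]>=a)&(T[:,0]<a+30)];print('  ',a,len(s),np.median(s[:,2]).round(1) if len(s) else '')
    T=Q[(Q[:,2]>62)&(Q[:,2]<90)&(abs(Q[:,1])<45)&(abs(Q[:,0])<110)];print('top rect',cv2.minAreaRect(T[:,:2].astype(np.float32)),np.percentile(T[:,0],[.5,99.5]))
E
```

```text
[579.08061404 163.20841811 252.92218383]
wrist lid 22550
   -60 1799 74.6
   -30 1925 73.3
   0 16363 311.8
   30 2161 70.5
wrist rim 528
   -60 105 58.7
   -30 121 58.9
   0 146 58.9
   30 156 58.9
wrist pad 3217
   -60 567 29.4
   -30 618 29.4
   0 660 29.4
   30 718 29.4
top rect ((-7.851707458496094, -0.36980438232421875), (163.22689819335938, 64.08415985107422), 0.028108639642596245) [-87.99587827  72.93429295]
scene lid 2106
   -60 138 77.4
   -30 225 77.5
   0 759 435.6
   30 971 438.6
scene rim 59
   -60 14 59.0
   -30 14 59.8
   0 15 61.0
   30 16 59.6
scene pad 145
   -60 25 32.1
   -30 29 32.1
   0 33 32.3
   30 27 32.8
top rect ((-7.104286193847656, -2.2977523803710938), (167.83309936523438, 65.66606903076172), 1.9904882907867432) [-88.15355037  75.12726241]
```

The case is flat and the lid is only about 0.05 rad open, so stage 1 is fine. Next I'll pinch the lid's sides at the overhanging lip (stand x≈−87).

Request:
arm_command:
  targets:
    - [[1,-0.04,0,0.02,0],[1,-0.075,0,0.05,0],[1,-0.087,0,0.09,0],[1,-0.087,0,0.13,0],[1,-0.087,0,0.155,0],[1,-0.087,0,0.168,0],[1,-0.087,0,0.17,0],[1,-0.087,0,0.17,0]]
  force: 25

```text
clock: 9.95
tcp_pos: [494.0, 144.1, 81.4]
eef_rot: [3.122, 0.346, -0.001]
force: [0.6, -1.1, 0.4]
opening: 85.3
grip_force: 0.0
```

Request:
arm_command:
  targets:
    - [[0.5,0,0,0,0],[0.3,0,0,0,0],[0.1,0,0,0,0],[-0.1,0,0,0,0],[-0.1,0,0,0,0]]
  force: 25

```text
clock: 10.45
tcp_pos: [494.9, 144.3, 82.3]
eef_rot: [-3.122, -0.346, -0.005]
force: [3.6, 0.3, 1.1]
opening: 53.1
grip_force: 29.9
```

```bash
python3 - <<'E'
from h import *
o=manip.get_obs();R=Ro.from_rotvec(o['eef_rot']).as_matrix();print(o['clock'],o['tcp_pos'],np.degrees(np.arctan2(R[1,0],R[0,0])),o['opening'],o['grip_force'],o['force'])
im,d=grab('side');im2,_=grab('wrist')
cv2.imwrite('pics/s5.png',np.hstack([cv2.resize(im[170:310,200:360],(400,350)),cv2.resize(im2,(400,350))]))
# arc: hinge at stand x=69+1,z=64; shut grip radius
p=o['tcp_pos'];th=np.radians(12.6);sx=(p[0]-578)*np.cos(th)+(p[1]-163)*np.sin(th)
dx=69-sx; dz=73-64; r=np.hypot(dx,dz);a0=np.arctan2(dz,dx);print('sx',sx,'r',r,'a0',a0)
# lid mid-plane passes ~2 mm above axis (36 vs 34 at shut)
off=np.arctan2(2,dx);th0=a0-off;print('theta0',th0)
for t in np.arange(0.1,1.16,0.05):
    print(round(t,2),'tool x %.1f z %.1f'%(dx-r*np.cos(t+off),-(r*np.sin(t+off)-dz)))
E
```

```text
10.45 [494.88016401 144.32746297  82.3212623 ] 12.638605905578283 53.11316438199211 29.898998737335205 [3.58657229 0.25008589 1.06981797]
sx -85.19132894595832 r 154.45376629309087 a0 0.05830288946205781
theta0 0.04533271881630495
0.1 tool x 0.7 z -8.4
0.15 tool x 1.8 z -16.1
0.2 tool x 3.2 z -23.6
0.25 tool x 5.0 z -31.2
0.3 tool x 7.2 z -38.6
0.35 tool x 9.8 z -45.8
0.4 tool x 12.7 z -53.0
0.45 tool x 16.0 z -60.0
0.5 tool x 19.6 z -66.8
0.55 tool x 23.6 z -73.4
0.6 tool x 27.9 z -79.9
0.65 tool x 32.5 z -86.1
0.7 tool x 37.4 z -92.0
0.75 tool x 42.6 z -97.7
0.8 tool x 48.0 z -103.2
0.85 tool x 53.8 z -108.4
0.9 tool x 59.8 z -113.2
0.95 tool x 66.0 z -117.8
1.0 tool x 72.4 z -122.0
1.05 tool x 79.1 z -126.0
1.1 tool x 85.9 z -129.5
1.15 tool x 92.9 z -132.8
```

View pics/s5.png

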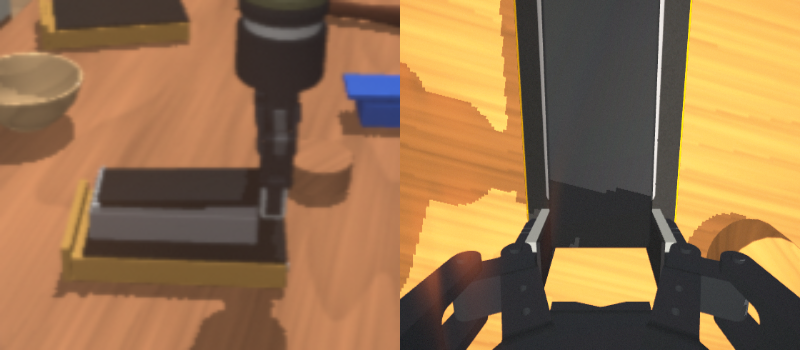

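The lid's lip is pinched between the pads: opening is 53 mm and the lip edge is at (600,247) in the right-hand view. Raising it along the arc.

Request:
arm_command:
  targets:
    - [[-0.1,0.001,0,-0.008,0],[-0.1,0.002,0,-0.016,0],[-0.1,0.003,0,-0.024,0],[-0.1,0.005,0,-0.031,0],[-0.1,0.007,0,-0.039,0],[-0.1,0.01,0,-0.046,0],[-0.1,0.013,0,-0.053,0],[-0.1,0.016,0,-0.06,0]]

```text
clock: 11.35
tcp_pos: [509.2, 147.5, 141.5]
eef_rot: [3.122, 0.346, -0.002]
force: [0.5, -0.9, -4.4]
opening: 53.1
grip_force: 30.2
```

Request:
arm_command:
  targets:
    - [[-0.1,0.0036,0,-0.007,0],[-0.1,0.0076,0,-0.0135,0],[-0.1,0.012,0,-0.02,0],[-0.1,0.0165,0,-0.026,0],[-0.1,0.0215,0,-0.032,0],[-0.1,0.0265,0,-0.0375,0],[-0.1,0.032,0,-0.043,0],[-0.1,0.032,0,-0.043,0]]

```text
clock: 12.15
tcp_pos: [542.1, 154.9, 185.6]
eef_rot: [-3.122, -0.346, -0.004]
force: [0.7, 1.5, -3.2]
opening: 53.2
grip_force: 30.2
```

```bash
cat > ang.py <<'E'
from h import *
def lid(n,tag):
    o=manip.get_obs();print(n,o['clock'],o['tcp_pos'].round(1),o['opening'].round(1),o['force'].round(1))
    im,d=grab(n);P=pts(load(n)).reshape(-1,3);P=P[np.isfinite(P).all(1)]
    th=np.radians(12.6);M=np.array([[np.cos(th),np.sin(th)],[-np.sin(th),np.cos(th)]])
    Q=np.c_[(P[:,:2]-[578,163])@M.T,P[:,2]]
    b=Q[(abs(Q[:,1])<18)&(Q[:,0]<85)&(Q[:,0]>-90)&(Q[:,2]>76)&(Q[:,2]<170)]
    # lid plane: robust line fit in x-z
    if len(b)>30:
        l=cv2.fitLine(b[:,[0,2]].astype(np.float32),cv2.DIST_HUBER,0,.01,.01).ravel();r=abs((b[:,0]-l[2])*l[1]-(b[:,2]-l[3])*l[0])
        b=b[r<6];l=cv2.fitLine(b[:,[0,2]].astype(np.float32),cv2.DIST_HUBER,0,.01,.01).ravel()
        print(n,'lid angle',np.degrees(np.arctan(-l[1]/l[0])),'n',len(b),'line x at z=64',l[2]+(64-l[3])*l[0]/l[1],np.ptp(b[:,0]))
    else: print(n,len(b))
    return Q,im
E
python3 - <<'E'
from ang import *
for n in('scene','side'): lid(n,0)
E
```

```text
Traceback (most recent call last):
  File "ang.py", line 3, in lid
    o=manip.get_obs();print(n,o['clock'],o['tcp_pos'].round(1),o['opening'].round(1),o['force'].round(1))
                                                               ^^^^^^^^^^^^^^^^^^
AttributeError: 'float' object has no attribute 'round'
```

Request:
arm_command:
  targets:
    - [[-0.1,0.006,0,-0.005,0],[-0.1,0.012,0,-0.01,0],[-0.1,0.018,0,-0.0145,0],[-0.1,0.0245,0,-0.019,0],[-0.1,0.031,0,-0.023,0],[-0.1,0.031,0,-0.023,0],[-0.1,0.031,0,-0.023,0]]

```text
clock: 12.85
tcp_pos: [571.9, 161.6, 208.2]
eef_rot: [-3.122, -0.346, -0.004]
force: [2.1, 0.5, -2.6]
opening: 53.0
grip_force: 29.2
```

```bash
sed -i "s/o\['opening'\].round(1)/o['opening']/" ang.py
python3 - <<'E'
from ang import *
Q,a=lid('scene',0);Q,b=lid('side',0)
T=np.hstack([cv2.resize(b[130:310,200:360],(355,400)),cv2.resize(a[130:250,260:380],(400,400))]);cv2.imwrite('pics/s6.png',T)
E
```

```text
scene 12.85 [571.9 161.6 208.2] 53.037648622544175 [ 2.1  0.5 -2.6]
scene lid angle 58.5404 n 397 line x at z=64 76.112335 58.81433741336698
side 12.9 [571.7 161.6 208.1] 53.26914176926603 [ 1.5  0.6 -2.1]
side lid angle 58.479446 n 156 line x at z=64 76.72243 57.01247643699013
```

View pics/s6.png

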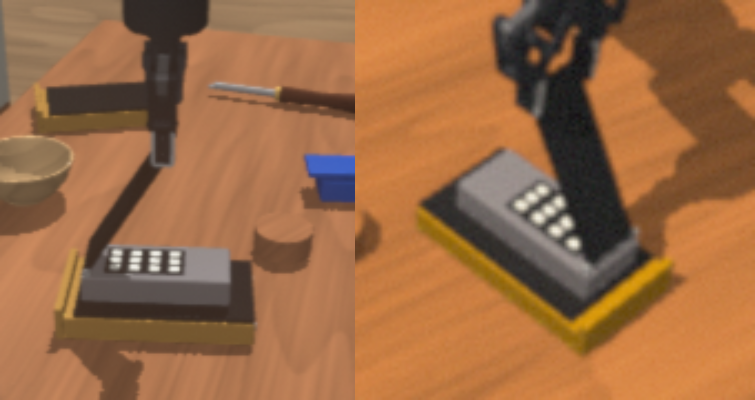

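Both views show the screen standing at about 58.5°, with the case flat on the pad by the ledge. I'll nudge it about 1°, release and retreat upward.

Request:
arm_command:
  targets:
    - [[-0.1,0.002,0,-0.001,0],[-0.1,0.002,0,-0.001,0],[0.2,0.002,0,-0.001,0],[0.5,0.002,0,-0.001,0],[0.8,0.002,0,-0.001,0],[1,0.002,0,-0.001,0],[1,0.002,0,-0.001,0],[1,0.002,0,-0.001,0]]

```text
clock: 13.75
tcp_pos: [573.1, 161.9, 208.7]
eef_rot: [-3.122, -0.346, -0.001]
force: [0.2, -0.3, -1.2]
opening: 85.1
grip_force: 0.0
```

Request:
arm_command:
  targets:
    - [[1,0,0,-0.01,0],[1,0,0,-0.03,0],[1,0,0,-0.06,0],[1,0,0,-0.09,0],[1,0,0,-0.12,0],[1,0,0,-0.14,0],[1,0,0,-0.14,0],[1,0,0,-0.14,0]]

```text
clock: 14.55
tcp_pos: [572.9, 161.8, 348.6]
eef_rot: [-3.122, -0.346, -0.001]
force: [-0.5, -0.1, -0.1]
opening: 85.4
grip_force: 0.0
```

```bash
python3 - <<'E'
from ang import *
lid('scene',0);Q,b=lid('side',0);Q,a=lid('wrist',0)
T=np.hstack([cv2.resize(b[130:310,200:360],(355,400)),cv2.resize(a,(440,400))]);cv2.imwrite('pics/s7.png',T)
C=Q[(abs(Q[:,2]-60)<4)&(abs(Q[:,0])<100)&(abs(Q[:,1])<50)];print('case top (stand frame)',cv2.minAreaRect(C[:,:2].astype(np.float32)))
S=Q[(abs(Q[:,2]-31)<7)&(abs(Q[:,0])<120)&(abs(Q[:,1])<80)];print('stand',cv2.minAreaRect(S[:,:2].astype(np.float32)))
E
```

```text
scene 14.55 [572.9 161.8 348.6] 85.3550047328046 [-0.5 -0.1 -0.1]
scene lid angle 58.597855 n 408 line x at z=64 75.95042 61.59689758946117
side 14.6 [572.4 161.8 347.1] 85.78086268295752 [ 0.1  0.4 -0.3]
side lid angle 58.778774 n 157 line x at z=64 76.50591 57.4655687286199
wrist 14.65 [572.3 161.7 346.3] 85.47467809176611 [-0.5  0.2 -1. ]
wrist lid angle 58.842133 n 2723 line x at z=64 74.624146 57.19250626929591
case top (stand frame) ((-0.22434234619140625, -0.34818267822265625), (148.4195556640625, 62.759281158447266), 0.10485756397247314)
stand ((-0.9814224243164062, -1.7626380920410156), (110.16881561279297, 198.55361938476562), 89.82709503173828)
```

View pics/s7.png

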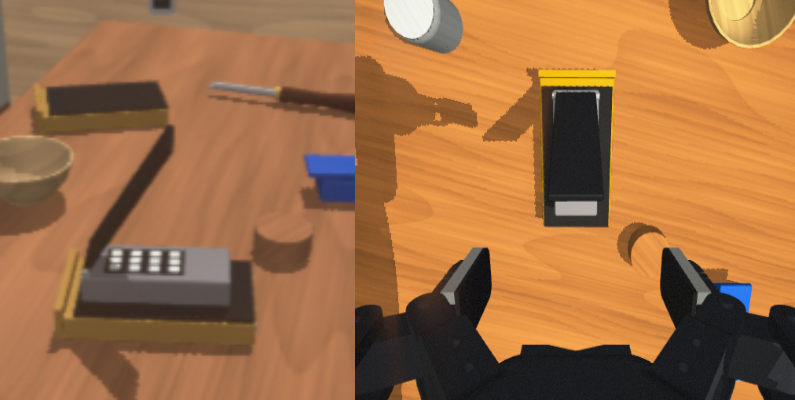

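The screen stands by itself at about 58.8°. The case is within about 1 mm of the stand's centre along and across and square to it, and the gripper is clear. Handing in.

```bash
python3 -c "
from workcell import manip
print(manip.finish_job())"
```

```text
the job is handed in; nothing more can be done
None
```

The meter sits flat, square and centred on the leftmost stand's pad with its hinged end at the ledge; its screen stands by itself at about 59°, no bystander was touched that I saw, and the job was handed in at about 15 s (no verdict was returned).

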